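Refit the access cover of a bench test unit with its push rivets

ROBOT

A 6-joint arm with a two-finger parallel gripper is mounted at the origin on a cart in front of the work surface, level with it; the furniture and walls round the work are solid. World frame = base frame: x ahead of the robot, y to its left, z up, the work surface at z = 0. Lengths are in m, angles in rad, forces in N, time in s.
With the tool pointing down it reaches from about 0.375 to 0.9 m from the base axis. Payload 3.1 kg.
Tool frame: the origin (TCP) lies between the finger pads; the fingertips stand 14 mm ahead of it and the grasp point (between the pads) lies 5 mm behind it; z points along the fingers, y is the line along which they close (so a half turn about z gives the same grasp; the last joint's range is limited). The gripper opens to 87 mm and grips with 3 to 60 N. Pads are 19 mm wide; open, the fingers measure 117 mm over their backs; the gripper's body (75 mm by 190 mm) begins 51 mm behind the grasp point.
Start: joints at [-1.498, 0.527, 1.433, -0, 1.181, -0.178], TCP at [0.156, -0.605, 0.237] pointing down, gripper open.
Joint ranges: [-3.08, 3.08], [-0.75, 2.2], [0.22, 2.44], [-1.43, 4.57], [0, 2.65], [-2.85, 2.85]. Speed limits (rad/s): [2.79, 2.79, 3.14, 3.14, 3.14, 3.14].

INTERFACE

Orientations are given as a unit quaternion [x, y, z, w].
In Python, from cell import manip gives the robot as it stands.
- The arm moves only by the tool jog_arm, never from a script. Its argument "series" is one flat list of numbers, 5 for each row, row after row: the gripper's target within -1 to 1 (shut at 1, half-way at 0, fully open at -1), then the shift along the tool's x, y, z in cm, then the turn about the tool's z in degrees. A call has 1 to 20 rows; each row shifts and turns the commanded pose from where the row before left it, along the tool's axes as they then stand; what a row does not reach is not made up. A row lasts 1/10 s, in which the tool goes at most 50 mm and 8.59 degrees, less where a joint would pass 70% of its speed; a pose out of reach is approached as far as the arm can. A call is refused whole if a number of a shift passes 5 or a number of a turn 8.59, either way. A call with a gripper value outside its range is refused whole. The fingers move at their own pace and stop on an object; "force" is the grip in N (left out, the last holds). Time passes only in rows, so rows that do not move let the fingers close. It gives the time, the measured TCP pose, the force, the opening and the grip force at its end, in the units of the state.
- manip.observe(): the state, without advancing time (a new reading comes with each control period).
- manip.capture(name): name is "side" or "top" or "wrist"; returns a dict with "img" (400x640x3 uint8, red, green, blue), "fx", "fy", "cx", "cy" (pixels), "pose" (4x4, takes a point from camera to world coordinates). Camera axes: x right, y up, looking along -z (the intrinsics and any distortion apply to the point x, -y, -z); pixel columns grow to the right and rows downward; lengths in m; the calibration is good to about 2 mm. A picture is of the moment at which its call begins. There is no depth.
- manip.finish_job(): hands the job in; it is judged then, once.
The state is a dict: "clock": time; "joint_pos": joint angles; "dq": joint speeds; "joint_efforts": joint torques, N m; "ee_pos": TCP position; "ee_rot": TCP orientation; "contact_force": force on the tool from outside, world axes, zero at the start; "wrist_torque": the same for the moment, N m; "finger_gap": finger opening in m; "grip_force": force on a finger pad.
Only numpy, scipy, OpenCV 4.12 (cv2) and the standard library are available. Lean on these libraries where they do the work, as an engineer would, in place of code of your own. Each camera call takes 0.05 s, during which the arm holds its last target. There are 200 camera calls.

TASK

Close up the test unit: swing its hinged cover fully shut first, with both rivet pins still standing up, then push the centre pins of the two plastic push rivets in until each is flush with its collar. Leave the cover shut and do not disturb the round tin or the dropper bottle standing by the unit.

Things in the scene. Friction and masses are not known exactly. Their poses are not given: they have to be found in the camera images.
- test_unit: Grey bench test unit, fixed, 190 mm deep (x), 178 wide (y), 253 high, facing its own -x; origin on the worktop below its middle. A sloping hinged cover closes its open tray. Its head overhangs the rivets (underside 198 mm up, front face at x = -5 mm): with the cover shut they are reached only by a tool tilted about 35 degrees, pointing down and to +x, square to the cover.
- cover (a joint): Angle of the cover, rad: 0 fully shut, lying on the slope, which rises 35 degrees (0.611 rad) towards the unit's +x; grows as the upper free edge swings up and to the unit's front (-x), stop at 1.1. Starts 0.5 to 0.95. The stiff hinge (0.25 N m) holds it where it is left, so push it all the way down.
- cover_hinge (a point): Middle of the hinge line at the cover's lower front edge, x = -100, z = 45 mm in the unit's frame. Axes turn with the cover: x up the cover to its free edge, y along the hinge to the unit's left, z out of the outer face. The cover is a bare aluminium plate 164 mm wide, reaching to x = 150 mm, underside at z = 0, outer face at z = 6 mm.
- cover_face (a point): On the cover's outer face, in the middle, 85 mm from the hinge line, below and between the rivets: a free spot to push the cover shut. Axes as cover_hinge.
- pin_left_top (a point): Centre of the flat top of the left (unit's +y) rivet's grey centre pin, 28 mm across; moves with it. The rivet is 120 mm from the hinge line and 50 mm to +y, in a black collar 46 mm across whose top is 11 mm above the cover's underside. Axes as cover_hinge: z points out along the pin.
- pin_right_top (a point): The same for the right (unit's -y) rivet, 50 mm to the -y side.
- pin_left (a joint): How far the left pin is pressed, m: at 0 its top stands 15 mm over its collar, 0.014 is fully home (top 1 mm proud of the collar: flush). Starts at 0 to 0.003. Friction of about 6 N holds it where it is left; it does not spring back.
- pin_right (a joint): The same for the right pin.
- washer_tin: Round white tin, 70 mm across, 23 mm high, loose, beside the unit's right side. Origin under its middle. Leave it.
- thread_glue: Dropper bottle, 34 mm across, 102 mm high, loose, standing before the unit's left front corner. Origin under its middle. Leave it standing.

How it is judged:
On the way:
1. the cover is fully shut (under 0.04 rad) while both pins still stand up (pressed less than 7 mm) (value of joint cover below 0.04 rad and value of joint each of pin_left, pin_right below 0.007 m), for 0.1 s.
At the end, for the whole second after the job is handed in: The cover is shut (within 0.04 rad) and both rivet pins are pressed home (at least 12 of their 14 mm) (value of joint cover below 0.04 rad and value of joint each of pin_left, pin_right above 0.012 m); the robot touches nothing.
It fails at once if the tin or the bottle is moved by more than 30 mm (distance of any of washer_tin, thread_glue from where it was at the start of the episode above 0.03 m).
It fails at once if the bottle is knocked over (angle between thread_glue's own z axis and vertical above 0.5 rad).
It also fails if it takes over 42 s, if anything falls off the work surface, if the arm or the gripper's body presses on something with over 40 N, if the wrist force passes 120 N, or if a joint passes its speed limit or range.

## Working session

There is one attempt and no reset: what is moved stays moved. The work goes in short steps, Python scripts to look and compute and a tool call to move; the robot and the scene stay as the last step left them, time stands still between calls to the robot, and variables do not carry over. Pictures are saved under pics/ and viewed, at most 10 in all, crops included, and the job is handed in when it is done.

Besides the shell and the picture viewer there is one more tool, called after "Emit:" as name(argument=value, ...), one argument or row to a line, values as JSON. jog_arm: Moves the arm, as the interface text tells. Its arguments: {"type":"object","properties":{"series":{"type":"array","items":{"type":"number"}},"force":{"type":"number"}},"required":["series"]}

```bash
mkdir -p pics
python3 - <<'E'
from cell import manip
import cv2, numpy as np
for n in ["side","top"]:
    c=manip.capture(n); cv2.imwrite(f"pics/{n}0.png",c["img"][:,:,::-1]); print(n,c["fx"],c["fy"],c["cx"],c["cy"],[k for k in c],np.round(c["pose"],4).tolist())
print(manip.observe())
E
```

```text
side 456.98945775370953 456.98945775370953 324.26468015176386 196.1008323360648 ['img', 'fx', 'fy', 'cx', 'cy', 'pose'] [[0.9078, 0.1758, -0.3807, 0.0788], [-0.4185, 0.3239, -0.8485, -1.2133], [-0.0258, 0.9296, 0.3676, 0.4692], [0.0, 0.0, 0.0, 1.0]]
top 492.96442851133554 492.96442851133554 321.4316468039734 203.38619916786286 ['img', 'fx', 'fy', 'cx', 'cy', 'pose'] [[-0.0006, 0.9951, -0.0989, 0.3717], [-0.9999, 0.0004, 0.0103, -0.3913], [0.0103, 0.0989, 0.995, 1.0894], [0.0, 0.0, 0.0, 1.0]]
{'clock': 0.1, 'joint_pos': array([-1.49752264e+00,  5.28374137e-01,  1.43380512e+00,  3.82200702e-05,
        1.18141628e+00, -1.78458936e-01]), 'dq': array([ 6.33637449e-05, -2.02888102e-03, -1.41805635e-03, -1.02474115e-03,
       -7.35784794e-04,  1.11561488e-03]), 'joint_efforts': array([ 1.82640115e-04, -4.40986884e+01, -1.77151179e+01,  6.35734177e-02,
        5.33962506e-02, -4.15778038e-05]), 'ee_pos': array([ 0.1556915 , -0.6046243 ,  0.23565906]), 'ee_rot': array([ 9.92089703e-01,  1.25526963e-01,  7.02918788e-05, -9.99125618e-04]), 'contact_force': array([ 0.41387721,  0.88861508, -0.13558225]), 'wrist_torque': array([0.04142216, 0.03979942, 0.05102643]), 'grip_force': 0.0, 'finger_gap': 0.08656473568460446}
```

View pics/side0.png

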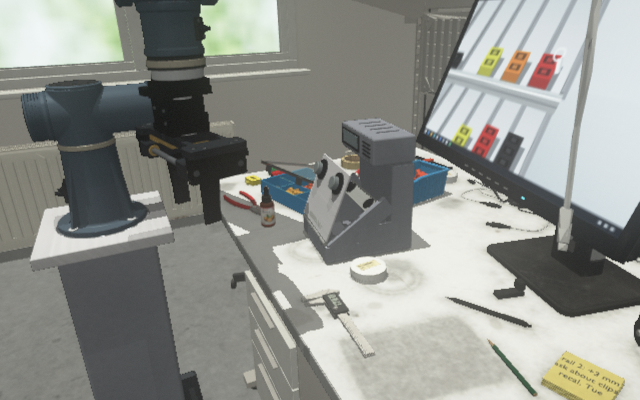

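View pics/top0.png

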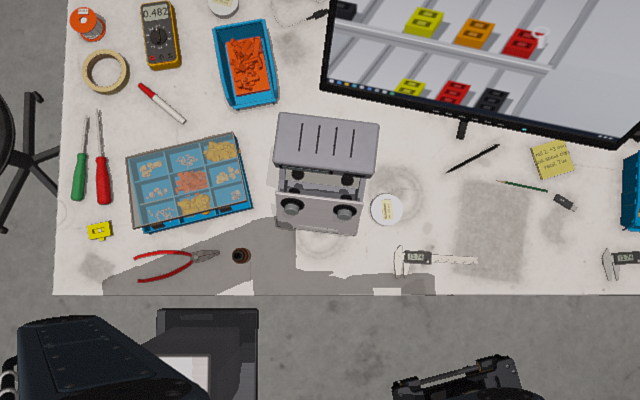

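The side view shows the unit at about (360,190), with the cover raised, the tin at (368,268) and the bottle at (267,208). In the top view the head's top face spans (281,113) to (375,178), the rivets are at (291,207) and (344,212), the tin is at (385,210) and the bottle at (241,255). I'll measure the unit with rays, then check how the arm handles tilt.

```bash
cat > h.py <<'E'
import numpy as np, cv2
from cell import manip
def ray(c,u,v):
    d=np.array([(u-c["cx"])/c["fx"],-(v-c["cy"])/c["fy"],-1.0]); P=c["pose"]
    return P[:3,3],P[:3,:3]@d
def onz(c,u,v,z):
    o,d=ray(c,u,v); return o+d*(z-o[2])/d[2]
def proj(c,p):
    P=c["pose"]; q=P[:3,:3].T@(np.asarray(p)-P[:3,3]); return c["cx"]+c["fx"]*q[0]/-q[2], c["cy"]-c["fy"]*q[1]/-q[2]
def tri(A):
    M=np.zeros((3,3));b=np.zeros(3)
    for o,d in A:
        d=d/np.linalg.norm(d);K=np.eye(3)-np.outer(d,d);M+=K;b+=K@o
    return np.linalg.solve(M,b)
E
python3 - <<'E'
from h import *
t=manip.capture("top"); s=manip.capture("side")
for u,v in [(281,113),(379,123),(375,178),(273,168)]: print(np.round(onz(t,u,v,.253),3))
print("tin",onz(t,385,210,.023),"bottle",onz(t,241,255,.1))
I=t["img"][:,:,::-1][95:275,215:415]; cv2.imwrite("pics/tc.png",cv2.resize(I,None,fx=4,fy=4)[:600,:800])
I=s["img"][:,:,::-1][105:285,245:445]; cv2.imwrite("pics/sc.png",cv2.resize(I,None,fx=4,fy=4)[:600,:800])
E
```

```text
[ 0.612 -0.33   0.253]
[ 0.595 -0.5    0.253]
[ 0.499 -0.492  0.253]
[ 0.516 -0.317  0.253]
tin [ 0.46327356 -0.54057386  0.023     ] bottle [ 0.36658376 -0.24121924  0.1       ]
```

View pics/tc.png

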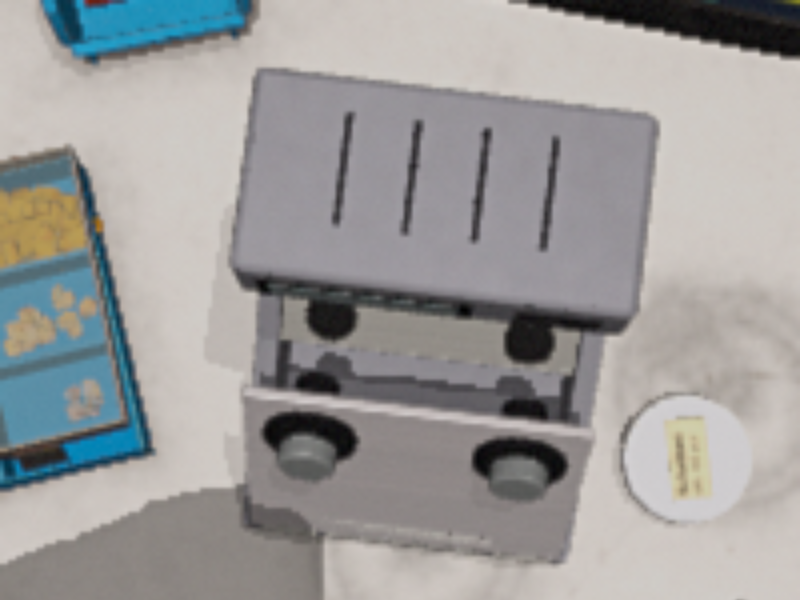

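View pics/sc.png

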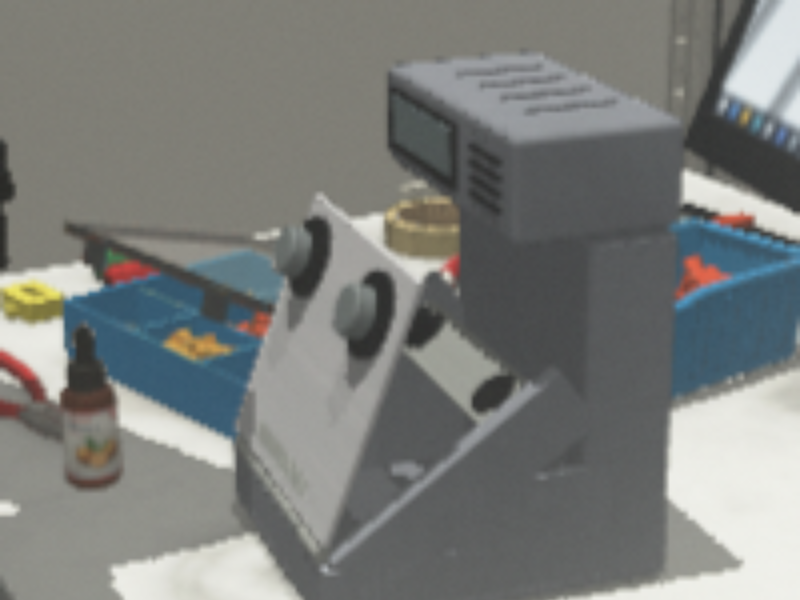

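Emit:
jog_arm(
  series=[1, 0, 0, -5, 0, 1, 0, 0, -5, 0, 1, 0, 0, -5, 0, 1, 0, 0, -5, 0, 1, 0, 0, -5, 0, 1, 0, 0, -5, 0, 1, 0, 0, -5, 0, 1, 0, 0, -5, 0],
)

```text
clock: 1.0
ee_pos: [0.1557, -0.6045, 0.6387]
ee_rot: [0.992, 0.126, 0.0, 0.0]
contact_force: [0.2, -0.4, 0.1]
finger_gap: 0.0309
grip_force: 0.0
```

The pin tops appear in the crops at about (308,455) and (518,480) in the top view, and (292,247) and (355,307) in the side view. The cover is roughly half open. The unit origin is about (0.512, -0.405) with a yaw of about -5.6°.

A jog row has no tilt command. I'll line the arm's azimuth up with the unit's yaw, then test what happens near the reach limit.

Emit:
jog_arm(
  series=[1, 0, 0, 0, 6.7, 1, 0, 0, 0, 6.7, 1, 0, 0, 0, 6.6, 1, 2.6, -3.9, 0, 0, 1, 2.6, -3.9, 0, 0, 1, 2.6, -3.9, 0, 0, 1, 2.6, -3.9, 0, 0, 1, 2.6, -3.9, 0, 0, 1, 2.6, -3.9, 0, 0, 1, 2.6, -3.9, 0, 0, 1, 2.6, -3.9, 0, 0, 1, 2.6, -3.9, 0, 0, 1, 2.6, -3.9, 0, 0, 1, 2.6, -3.9, 0, 0, 1, 2.6, -3.9, 0, 0, 1, 2.6, -3.9, 0, 0, 1, 2.6, -3.9, 0, 0, 1, 2.6, -3.9, 0, 0],
)

```text
clock: 2.8
ee_pos: [0.6015, -0.0591, 0.6364]
ee_rot: [0.999, -0.049, -0.0, 0.0]
contact_force: [1.2, -1.4, 0.3]
finger_gap: 0.0002
grip_force: 0.0
```

Run:
```python
from h import *
o=manip.observe();print(o["clock"],np.round(o["joint_pos"],3),np.round(o["ee_pos"],3),np.round(o["ee_rot"],4))
R0=None
t=manip.capture("top");s=manip.capture("side")
for a,b in [((292,209),(318,166.7)),((344.5,215),(333.7,181.7))]:
    p=tri([ray(t,*a),ray(s,*b)]);print("pin",p.round(4),np.round(proj(t,p),1),np.round(proj(s,p),1))
    y=np.radians(-5.6);X=np.array([np.cos(y),np.sin(y)]);d=p[:2]-[.512,-.405]
    print(" unit frame",d@X,d@np.array([-X[1],X[0]]))
```

```text
2.8 [-0.283  0.345  0.694 -0.     2.103  1.385] [ 0.602 -0.059  0.636] [ 9.988e-01 -4.860e-02 -2.000e-04  0.000e+00]
pin [ 0.4539 -0.3459  0.1646] [292.2 208.5] [317.5 166.7]
 unit frame -0.06357649759591984 0.05315014281368328
pin [ 0.4432 -0.445   0.1631] [344.8 214.3] [332.9 181.8]
 unit frame -0.06461265404208644 -0.04653606537559797
```

Emit:
jog_arm(
  series=[1, 0, -3.6, -3, 0, 1, 0, -3.6, -3, 0, 1, 0, -3.5, -3, 0, 1, 0, 0, -5, 0, 1, 0, 0, -5, 0, 1, 0, 0, -5, 0, 1, 0, 0, -5, 0],
)

```text
clock: 3.6
ee_pos: [0.5269, 0.0389, 0.8117]
ee_rot: [0.998, -0.049, 0.033, -0.004]
contact_force: [0.7, -0.7, 0.0]
finger_gap: 0.0005
grip_force: 0.0
```

Run:
```python
from h import *
o=manip.observe();print(o["clock"],np.round(o["joint_pos"],3),np.round(o["ee_pos"],3),np.round(o["ee_rot"],4))
```

```text
3.6 [-0.146  0.335  0.219  0.025  2.522  1.543] [0.527 0.039 0.812] [ 0.9982 -0.0489  0.0333 -0.004 ]
```

Pushing past the elbow limit tilts the tool, and towards +x as needed. I'll continue.

Emit:
jog_arm(
  series=[1, 0, 0, -5, 0, 1, 0, 0, -5, 0, 1, 0, 0, -5, 0],
)

```text
clock: 3.9
ee_pos: [0.4597, 0.0339, 0.8584]
ee_rot: [0.997, -0.049, 0.059, -0.007]
contact_force: [0.2, -0.3, -0.2]
finger_gap: 0.0005
grip_force: 0.0
```

```bash
cat >> h.py <<'E'
def st():
    from scipy.spatial.transform import Rotation as R
    o=manip.observe();M=R.from_quat(o["ee_rot"]).as_matrix()
    print(o["clock"],np.round(o["joint_pos"],3),np.round(o["ee_pos"],4),"x",M[:,0].round(3),"y",M[:,1].round(3),"z",M[:,2].round(3),"tilt",np.degrees(np.arccos(-M[2,2])).round(2),"head",np.degrees(np.arctan2(M[1,2],M[0,2])).round(1),o["contact_force"].round(1))
    return o,M
E
python3 -c "
from h import *
st()"
```

```text
3.9 [-0.19   0.235  0.219  0.057  2.571  1.529] [0.4597 0.0339 0.8584] x [ 0.988 -0.099  0.117] y [-0.097 -0.995 -0.02 ] z [ 0.119  0.008 -0.993] tilt 6.84 head 4.0 [ 0.2 -0.3 -0.2]
```

Emit:
jog_arm(
  series=[1, 0, 0, -5, 0, 1, 0, 0, -5, 0, 1, 0, 0, -5, 0, 1, 0, 0, -5, 0, 1, 0, 0, -5, 0, 1, 0, 0, -5, 0],
)

```text
clock: 4.5
ee_pos: [0.3365, 0.0263, 0.9243]
ee_rot: [0.992, -0.049, 0.115, -0.011]
contact_force: [0.6, -0.1, -0.7]
finger_gap: 0.0005
grip_force: 0.0
```

```bash
python3 -c "
from h import *
st()"
```

```text
4.5 [-0.336  0.053  0.219  0.181  2.646  1.502] [0.3365 0.0263 0.9243] x [ 0.969 -0.1    0.228] y [-0.095 -0.995 -0.033] z [ 0.23   0.01  -0.973] tilt 13.31 head 2.5 [ 0.6 -0.1 -0.7]
```

Emit:
jog_arm(
  series=[1, 0, -1.2, -4.5, 0, 1, 0, -1.2, -4.5, 0, 1, 0, -1.2, -4.5, 0, 1, 0, -1.2, -4.5, 0, 1, 0, -1.2, -4.5, 0],
)

```text
clock: 5.0
ee_pos: [0.26, 0.0816, 0.9539]
ee_rot: [0.985, -0.048, 0.166, -0.014]
contact_force: [0.1, 0.4, 0.5]
finger_gap: 0.0005
grip_force: 0.0
```

```bash
python3 -c "
from h import *
st()"
```

```text
5.0 [-0.211 -0.055  0.219  0.169  2.646  1.619] [0.26   0.0816 0.9539] x [ 0.94  -0.099  0.326] y [-0.09  -0.995 -0.043] z [ 0.329  0.011 -0.944] tilt 19.2 head 2.0 [0.1 0.4 0.5]
```

Emit:
jog_arm(
  series=[1, 0, -0.5, -4.9, 0, 1, 0, -0.5, -4.9, 0, 1, 0, -0.5, -4.9, 0, 1, 0, -0.5, -4.9, 0, 1, 0, -0.5, -4.9, 0, 1, 0, -0.5, -4.9, 0, 1, 0, -0.5, -4.9, 0],
)

```text
clock: 5.7
ee_pos: [0.1312, 0.1139, 0.9811]
ee_rot: [0.97, -0.049, 0.236, -0.017]
contact_force: [-0.2, -0.7, -0.1]
finger_gap: 0.0008
grip_force: 0.0
```

```bash
python3 -c "
from h import *
st()"
```

```text
5.7 [ 0.058 -0.201  0.219 -0.036  2.646  1.694] [0.1312 0.1139 0.9811] x [ 0.884 -0.103  0.456] y [-0.087 -0.995 -0.056] z [ 0.46   0.01  -0.888] tilt 27.37 head 1.2 [-0.2 -0.7 -0.1]
```

Emit:
jog_arm(
  series=[1, 0, 0.7, -4.9, 0, 1, 0, 0.7, -4.9, 0, 1, 0, 0.5, -4.9, 0, 1, 0, 0.3, -4.9, 0, 1, 0, 0.3, -4.9, 0],
)

```text
clock: 6.2
ee_pos: [0.0326, 0.0701, 0.9893]
ee_rot: [0.96, -0.045, 0.274, -0.027]
contact_force: [1.1, 0.6, -0.6]
finger_gap: 0.0005
grip_force: 0.0
```

```bash
python3 -c "
from h import *
st()"
```

```text
6.2 [ 0.476 -0.287  0.219 -0.477  2.646  1.656] [0.0326 0.0701 0.9893] x [ 0.846 -0.101  0.523] y [-0.072 -0.995 -0.076] z [ 0.528  0.026 -0.849] tilt 31.9 head 2.9 [ 1.1  0.6 -0.6]
```

```bash
cat >> h.py <<'E'
Y=np.radians(-5.9); O=np.array([.5123,-.4017,0]); U=np.array([[np.cos(Y),-np.sin(Y),0],[np.sin(Y),np.cos(Y),0],[0,0,1]])
def unit(p): return O+U@np.asarray(p)
def cov(x,y,z,a=0):
    t=.611+a; return unit([-.1+x*np.cos(t)-z*np.sin(t),y,.045+x*np.sin(t)+z*np.cos(t)])
def go(tip,label="",start=None,off=.014):
    o,M=st(); tcp=tip-off*M[:,2]; p=o["ee_pos"] if start is None else start
    print(label,"target tcp",tcp.round(4),"shift cm",(100*M.T@(tcp-p)).round(2)); return tcp
E
python3 -c "
from h import *
a=go(np.array([.45,.03,.85]),off=0)
b=go(np.array([.42,-.36,.60]),off=0,start=a)"
```

```text
6.2 [ 0.476 -0.287  0.219 -0.477  2.646  1.656] [0.0326 0.0701 0.9893] x [ 0.846 -0.101  0.523] y [-0.072 -0.995 -0.076] z [ 0.528  0.026 -0.849] tilt 31.9 head 2.9 [ 1.1  0.6 -0.6]
 target tcp [0.45 0.03 0.85] shift cm [28.44  2.04 33.75]
6.2 [ 0.476 -0.287  0.219 -0.477  2.646  1.656] [0.0326 0.0701 0.9893] x [ 0.846 -0.101  0.523] y [-0.072 -0.995 -0.076] z [ 0.528  0.026 -0.849] tilt 31.9 head 2.9 [ 1.1  0.6 -0.6]
 target tcp [ 0.42 -0.36  0.6 ] shift cm [-11.67  40.9   18.61]
```

Emit:
jog_arm(
  series=[1, 2.8, 0.2, 3.4, 0, 1, 2.8, 0.2, 3.4, 0, 1, 2.8, 0.2, 3.4, 0, 1, 2.8, 0.2, 3.4, 0, 1, 2.8, 0.2, 3.4, 0, 1, 2.8, 0.2, 3.4, 0, 1, 2.8, 0.2, 3.4, 0, 1, 2.8, 0.2, 3.4, 0, 1, 2.8, 0.2, 3.4, 0, 1, 2.8, 0.2, 3.4, 0],
)

```text
clock: 7.2
ee_pos: [0.3887, 0.0817, 0.8904]
ee_rot: [0.948, -0.044, 0.315, -0.007]
contact_force: [0.4, -0.0, 0.4]
finger_gap: 0.0006
grip_force: 0.0
```

```bash
python3 -c "
from h import *
b=go(np.array([.42,-.36,.60]),off=0)"
```

```text
7.2 [-0.119 -0.176  0.738  0.061  1.939  1.585] [0.3887 0.0817 0.8904] x [ 0.797 -0.088  0.597] y [-0.079 -0.996 -0.041] z [ 0.599 -0.015 -0.801] tilt 36.78 head -1.4 [ 0.4 -0.   0.4]
 target tcp [ 0.42 -0.36  0.6 ] shift cm [-10.97  44.93  25.79]
```

Emit:
jog_arm(
  series=[1, -0.85, 3.45, 2, 0, 1, -0.85, 3.45, 2, 0, 1, -0.85, 3.45, 2, 0, 1, -0.85, 3.45, 2, 0, 1, -0.85, 3.45, 2, 0, 1, -0.85, 3.45, 2, 0, 1, -0.85, 3.45, 2, 0, 1, -0.85, 3.45, 2, 0, 1, -0.85, 3.45, 2, 0, 1, -0.85, 3.45, 2, 0, 1, -0.85, 3.45, 2, 0, 1, -0.85, 3.45, 2, 0, 1, -0.85, 3.45, 2, 0],
)

```text
clock: 8.5
ee_pos: [0.4197, -0.3598, 0.5973]
ee_rot: [0.948, -0.044, 0.315, -0.007]
contact_force: [0.8, 0.3, 0.6]
finger_gap: 0.0006
grip_force: 0.0
```

```bash
python3 -c "
from h import *
f=cov(.085,0,.006)
o,M=st()
a=go(f-.10*M[:,2],'pre')
go(f,'shut')"
```

```text
8.5 [-1.227  0.018  1.346  0.593  1.524  0.486] [ 0.4197 -0.3598  0.5973] x [ 0.797 -0.088  0.597] y [-0.079 -0.996 -0.041] z [ 0.598 -0.014 -0.801] tilt 36.77 head -1.4 [0.8 0.3 0.6]
8.5 [-1.227  0.018  1.346  0.593  1.524  0.486] [ 0.4197 -0.3598  0.5973] x [ 0.797 -0.088  0.597] y [-0.079 -0.996 -0.041] z [ 0.598 -0.014 -0.801] tilt 36.77 head -1.4 [0.8 0.3 0.6]
pre target tcp [ 0.4104 -0.3966  0.19  ] shift cm [-24.73   5.41  32.13]
8.5 [-1.227  0.018  1.346  0.593  1.524  0.486] [ 0.4197 -0.3598  0.5973] x [ 0.797 -0.088  0.597] y [-0.079 -0.996 -0.041] z [ 0.598 -0.014 -0.801] tilt 36.77 head -1.4 [0.8 0.3 0.6]
shut target tcp [ 0.4703 -0.398   0.1099] shift cm [-24.73   5.41  42.13]
```

Emit:
jog_arm(
  series=[1, -2.47, 0.54, 3.2, 0, 1, -2.47, 0.54, 3.2, 0, 1, -2.47, 0.54, 3.2, 0, 1, -2.47, 0.54, 3.2, 0, 1, -2.47, 0.54, 3.2, 0, 1, -2.47, 0.54, 3.2, 0, 1, -2.47, 0.54, 3.2, 0, 1, -2.47, 0.54, 3.2, 0, 1, -2.47, 0.54, 3.2, 0, 1, -2.47, 0.54, 3.2, 0, 1, 0, 0, 1, 0, 1, 0, 0, 1, 0],
)

```text
clock: 9.7
ee_pos: [0.423, -0.3956, 0.1761]
ee_rot: [0.948, -0.044, 0.316, -0.008]
contact_force: [0.8, -0.2, 0.4]
finger_gap: 0.0005
grip_force: 0.0
```

```bash
python3 -c "
from h import *
go(cov(.085,0,.006),'shut')
s=manip.capture('side');cv2.imwrite('pics/s2.png',cv2.resize(s['img'][80:280,225:475,::-1],None,fx=3,fy=3))"
```

```text
9.7 [-1.247  0.518  1.939  1.016  0.725 -0.386] [ 0.423  -0.3956  0.1761] x [ 0.797 -0.088  0.597] y [-0.079 -0.996 -0.042] z [ 0.599 -0.013 -0.801] tilt 36.8 head -1.3 [ 0.8 -0.2  0.4]
shut target tcp [ 0.4703 -0.398   0.1099] shift cm [-0.17  0.15  8.14]
```

View pics/s2.png

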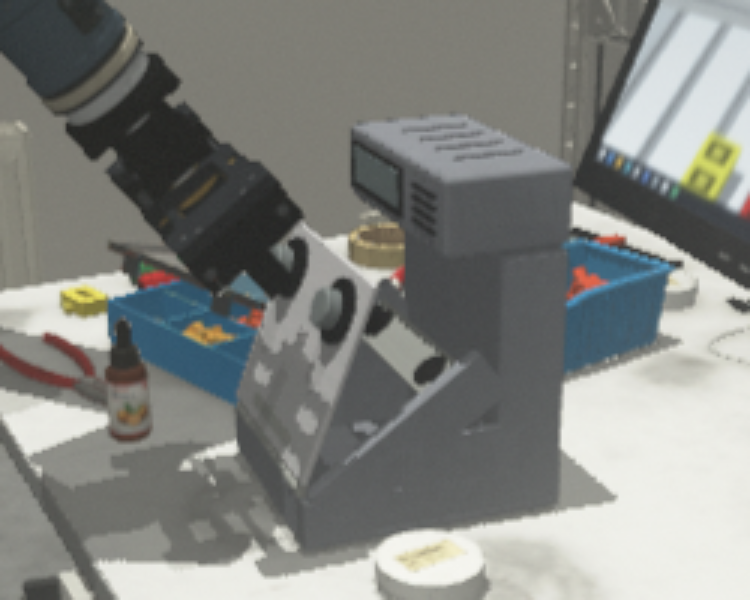

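The closed fingers, with tips at about (280,295) in the crop, sit between the two pins at (290,255) and (330,308) and are square to the shut slope. Next I push the cover shut.

Emit:
jog_arm(
  series=[1, 0, 0, 1, 0, 1, 0, 0, 1, 0, 1, 0, 0, 1, 0, 1, 0, 0, 1, 0, 1, 0, 0, 1, 0, 1, 0, 0, 1, 0, 1, 0, 0, 1, 0, 1, 0, 0, 0.7, 0],
)

```text
clock: 10.55
ee_pos: [0.4694, -0.3961, 0.1138]
ee_rot: [0.948, -0.043, 0.315, -0.008]
contact_force: [-0.7, -0.1, 0.7]
finger_gap: 0.0004
grip_force: 0.2
```

```bash
python3 -c "
from h import *
go(cov(.085,0,.006),'shut')"
```

```text
10.55 [-1.154  0.661  1.906  1.182  0.626 -0.504] [ 0.4694 -0.3961  0.1138] x [ 0.798 -0.086  0.597] y [-0.077 -0.996 -0.041] z [ 0.598 -0.013 -0.801] tilt 36.75 head -1.2 [-0.7 -0.1  0.7]
shut target tcp [ 0.4703 -0.398   0.1099] shift cm [-0.15  0.21  0.37]
```

Emit:
jog_arm(
  series=[1, 0, 0, 0.2, 0, 1, 0, 0, 0.2, 0, 1, 0, 0, 0.1, 0],
)

```text
clock: 10.85
ee_pos: [0.472, -0.3964, 0.1107]
ee_rot: [0.948, -0.043, 0.315, -0.007]
contact_force: [-0.5, 1.1, 0.4]
finger_gap: 0.0003
grip_force: 0.0
```

```bash
python3 -c "
from h import *
go(cov(.085,0,.006),'shut')"
```

```text
10.85 [-1.149  0.669  1.903  1.191  0.621 -0.511] [ 0.472  -0.3964  0.1107] x [ 0.797 -0.086  0.597] y [-0.077 -0.996 -0.041] z [ 0.599 -0.014 -0.801] tilt 36.78 head -1.3 [-0.5  1.1  0.4]
shut target tcp [ 0.4703 -0.398   0.1099] shift cm [-0.17  0.18 -0.03]
```

Emit:
jog_arm(
  series=[1, 0, 0, 0.2, 0, 1, 0, 0, 0.2, 0, 1, 0, 0, 0, 0],
)

```text
clock: 11.15
ee_pos: [0.4743, -0.3967, 0.1079]
ee_rot: [0.948, -0.043, 0.315, -0.007]
contact_force: [-0.2, -1.2, 0.7]
finger_gap: 0.0006
grip_force: 0.8
```

```bash
python3 -c "
from h import *
st()
s=manip.capture('side');cv2.imwrite('pics/s3.png',cv2.resize(s['img'][80:280,225:475,::-1],None,fx=3,fy=3))"
```

```text
11.15 [-1.145  0.675  1.9    1.2    0.617 -0.517] [ 0.4743 -0.3967  0.1079] x [ 0.797 -0.086  0.598] y [-0.077 -0.996 -0.04 ] z [ 0.599 -0.014 -0.801] tilt 36.79 head -1.4 [-0.2 -1.2  0.7]
```

View pics/s3.png

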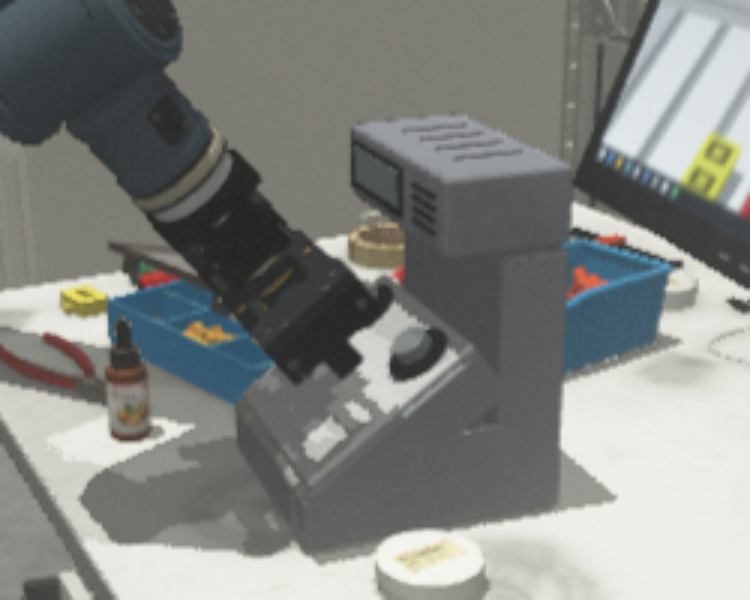

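The cover lies nearly on the slope, with its upper right corner at (478,350), and both pins still stand up; the right one is at (415,345). The force is still low, so I press further.

Emit:
jog_arm(
  series=[1, 0, 0, 0.2, 0, 1, 0, 0, 0.2, 0, 1, 0, 0, 0, 0],
)

```text
clock: 11.5
ee_pos: [0.4747, -0.3967, 0.1074]
ee_rot: [0.948, -0.043, 0.316, -0.006]
contact_force: [-22.7, 3.6, 27.3]
finger_gap: 0.0007
grip_force: 17.6
```

Contact is firm at about 35 N, so the cover is shut. I back off and re-measure the pins.

Emit:
jog_arm(
  series=[1, 0, 0, -2, 0, 1, 0, 0, -5, 0, 1, 0, 0, -5, 0, 1, 0, 0, -5, 0, 1, -2, 0, -4, 0],
)

```text
clock: 12.0
ee_pos: [0.3346, -0.3929, 0.2638]
ee_rot: [0.948, -0.042, 0.316, -0.005]
contact_force: [-0.4, -1.3, 0.3]
finger_gap: 0.0004
grip_force: 0.0
```

```bash
python3 -c "
from h import *
st()
a=[]
for n in ['side','top']:
    s=manip.capture(n)
    for y in (.05,-.05): print(n,np.round(proj(s,cov(.12,y,.025)),1))
    x0,y0=(300,120) if n=='side' else (270,150)
    a.append(cv2.resize(s['img'][y0:y0+100,x0:x0+100,::-1],None,fx=4,fy=4))
cv2.imwrite('pics/p4.png',np.hstack(a))"
```

```text
12.0 [-1.447  0.304  1.96   0.816  0.95  -0.306] [ 0.3346 -0.3929  0.2638] x [ 0.797 -0.082  0.599] y [-0.076 -0.997 -0.035] z [ 0.599 -0.017 -0.8  ] tilt 36.84 head -1.7 [-0.4 -1.3  0.3]
side [338.3 177. ]
side [355.5 192. ]
top [295.4 185.6]
top [346.3 190.9]
```

View pics/p4.png

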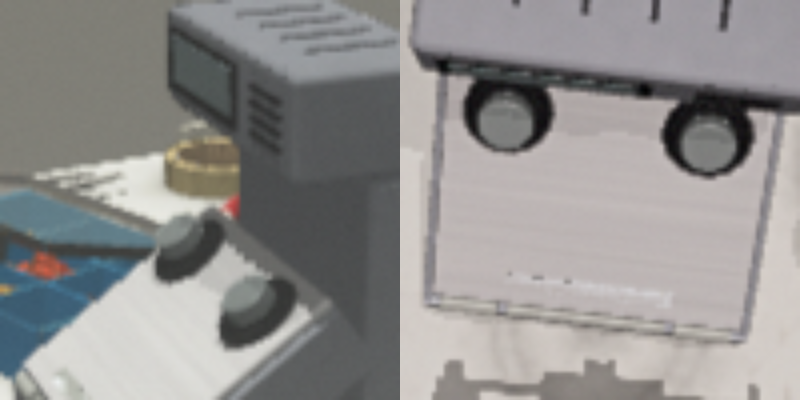

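The cover is shut with both pins up. The pin tops are at about (345,178) and (362,194) in the side image and (296,180.5) and (347,186) in the top image, so the unit sits about 1 cm further in +x than I modelled. I triangulate them.

```bash
python3 -c "
from h import *
t=manip.capture('top');s=manip.capture('side')
for n,a,b,y in [('L',(296.3,180.5),(345,178),.05),('R',(347,186.3),(361.8,194.3),-.05)]:
    p=tri([ray(t,*a),ray(s,*b)]);print(n,p.round(4),np.round(proj(t,p),1),np.round(proj(s,p),1),'unit dev',(U.T@(p-cov(.12,y,.025))).round(4))
    o,M=st(); q=go(p-.03*M[:,2],n+' pre 30mm')
"
```

```text
L [ 0.5143 -0.3529  0.1303] [296.8 179.4] [344.  178.1] unit dev [ 0.013  -0.0013 -0.004 ]
12.2 [-1.447  0.309  1.963  0.819  0.946 -0.306] [ 0.3345 -0.3925  0.2613] x [ 0.797 -0.087  0.598] y [-0.079 -0.996 -0.039] z [ 0.599 -0.016 -0.801] tilt 36.81 head -1.5 [ 0.9  0.5 -0.3]
12.2 [-1.447  0.309  1.963  0.819  0.946 -0.306] [ 0.3345 -0.3925  0.2613] x [ 0.797 -0.087  0.598] y [-0.079 -0.996 -0.039] z [ 0.599 -0.016 -0.801] tilt 36.81 head -1.5 [ 0.9  0.5 -0.3]
L pre 30mm target tcp [ 0.4879 -0.3522  0.1655] shift cm [ 6.15 -4.85 16.79]
R [ 0.5025 -0.4523  0.1277] [347.3 185.6] [361.  194.4] unit dev [ 0.0115 -0.0014 -0.0066]
12.2 [-1.447  0.309  1.963  0.819  0.946 -0.306] [ 0.3345 -0.3925  0.2613] x [ 0.797 -0.087  0.598] y [-0.079 -0.996 -0.039] z [ 0.599 -0.016 -0.801] tilt 36.81 head -1.5 [ 0.9  0.5 -0.3]
12.2 [-1.447  0.309  1.963  0.819  0.946 -0.306] [ 0.3345 -0.3925  0.2613] x [ 0.797 -0.087  0.598] y [-0.079 -0.996 -0.039] z [ 0.599 -0.016 -0.801] tilt 36.81 head -1.5 [ 0.9  0.5 -0.3]
R pre 30mm target tcp [ 0.4762 -0.4516  0.1629] shift cm [ 5.92  5.16 16.45]
```

Emit:
jog_arm(
  series=[1, 1.2, -0.97, 3.3, 0, 1, 1.2, -0.97, 3.3, 0, 1, 1.2, -0.97, 3.4, 0, 1, 1.2, -0.97, 3.4, 0, 1, 1.2, -0.97, 3.4, 0, 1, 0, 0, 0.7, 0, 1, 0, 0, 0.7, 0],
)

```text
clock: 12.9
ee_pos: [0.4966, -0.3493, 0.1507]
ee_rot: [0.948, -0.042, 0.315, -0.009]
contact_force: [0.4, 0.7, 1.5]
finger_gap: 0.0004
grip_force: 0.0
```

```bash
python3 -c "
from h import *
o,M=st(); print((M.T@(o['ee_pos']))[2])
for n in ['side','top']:
    s=manip.capture(n)
    x0,y0=(285,100) if n=='side' else (265,130)
    a=cv2.resize(s['img'][y0:y0+120,x0:x0+120,::-1],None,fx=3.3,fy=3.3)
    b=a if n=='side' else np.hstack([b,a])
cv2.imwrite('pics/p5.png',b)"
```

```text
12.9 [-1.058  0.575  1.932  1.147  0.601 -0.368] [ 0.4966 -0.3493  0.1507] x [ 0.799 -0.085  0.596] y [-0.074 -0.996 -0.043] z [ 0.597 -0.01  -0.802] tilt 36.68 head -0.9 [0.4 0.7 1.5]
0.17909423980286399
```

View pics/p5.png

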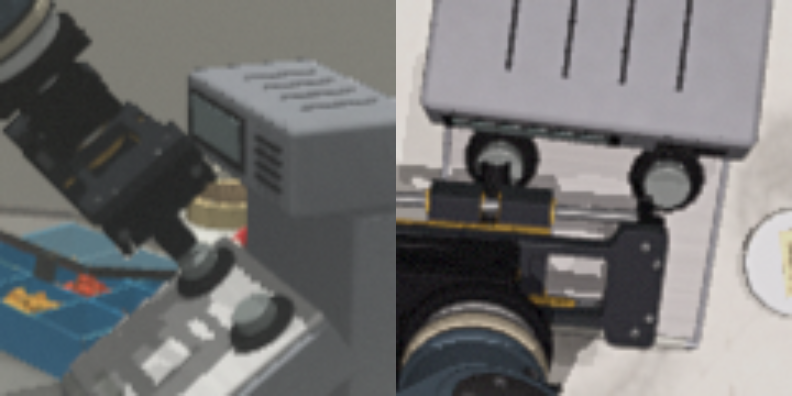

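The fingertip is just above the left pin: (190,262) in the left half of the picture, and (495,175) against the pin at (503,160) in the right half. I shift up-slope slightly and press.

Emit:
jog_arm(
  series=[1, 0.4, 0, 0, 0, 1, 0, 0, 0.4, 0, 1, 0, 0, 0.4, 0, 1, 0, 0, 0.4, 0, 1, 0, 0, 0.3, 0, 1, 0, 0, 0, 0],
)

```text
clock: 13.6
ee_pos: [0.5078, -0.353, 0.1433]
ee_rot: [0.948, -0.044, 0.316, -0.006]
contact_force: [-2.6, -1.5, 2.5]
finger_gap: 0.0002
grip_force: 1.8
```

```bash
python3 -c "
from h import *
o,M=st(); print((M.T@(o['ee_pos']))[2])"
```

```text
13.6 [-1.04   0.597  1.915  1.17   0.585 -0.373] [ 0.5078 -0.353   0.1433] x [ 0.797 -0.086  0.598] y [-0.079 -0.996 -0.039] z [ 0.599 -0.016 -0.801] tilt 36.79 head -1.5 [-2.6 -1.5  2.5]
0.1948627644061797
```

Emit:
jog_arm(
  series=[1, 0, 0, 0.3, 0, 1, 0, 0, 0.2, 0, 1, 0, 0, 0, 0],
)

```text
clock: 13.9
ee_pos: [0.5108, -0.3531, 0.1391]
ee_rot: [0.948, -0.043, 0.315, -0.006]
contact_force: [-3.2, -2.2, 2.9]
finger_gap: 0.0011
grip_force: 1.8
```

```bash
python3 -c "
from h import *
o,M=st(); print((M.T@(o['ee_pos']))[2])"
```

```text
13.9 [-1.034  0.607  1.911  1.181  0.579 -0.382] [ 0.5108 -0.3531  0.1391] x [ 0.797 -0.086  0.597] y [-0.079 -0.996 -0.039] z [ 0.599 -0.016 -0.801] tilt 36.78 head -1.5 [-3.2 -2.2  2.9]
0.19985935769634305
```

Still sliding at friction force, so I keep pressing until it is firm.

Emit:
jog_arm(
  series=[1, 0, 0, 0.2, 0, 1, 0, 0, 0.2, 0, 1, 0, 0, 0, 0],
)

```text
clock: 14.2
ee_pos: [0.5122, -0.3531, 0.1372]
ee_rot: [0.948, -0.044, 0.316, -0.005]
contact_force: [-12.6, -1.9, 13.8]
finger_gap: 0.0005
grip_force: 9.4
```

Emit:
jog_arm(
  series=[1, 0, 0, 0.1, 0, 1, 0, 0, -2, 0, 1, 0, 0, -3, 0, 1, 0, 3.3, 0, 0, 1, 0, 3.3, 0, 0, 1, 0, 3.3, 0, 0, 1, 0, 0, 0, 0],
)

```text
clock: 14.9
ee_pos: [0.4762, -0.4545, 0.1711]
ee_rot: [0.948, -0.044, 0.316, -0.005]
contact_force: [-0.3, -0.0, 0.6]
finger_gap: 0.0009
grip_force: 0.0
```

```bash
python3 -c "
from h import *
o,M=st(); print((M.T@(o['ee_pos']))[2])
for n in ['side','top']:
    s=manip.capture(n)
    x0,y0=(285,100) if n=='side' else (265,130)
    a=cv2.resize(s['img'][y0:y0+120,x0:x0+120,::-1],None,fx=3.3,fy=3.3)
    b=a if n=='side' else np.hstack([b,a])
cv2.imwrite('pics/p6.png',b)"
```

```text
14.9 [-1.186  0.597  1.752  0.94   0.747 -0.223] [ 0.4762 -0.4545  0.1711] x [ 0.796 -0.086  0.599] y [-0.08  -0.996 -0.037] z [ 0.599 -0.018 -0.8  ] tilt 36.85 head -1.7 [-0.3 -0.   0.6]
0.156806611154658
```

View pics/p6.png

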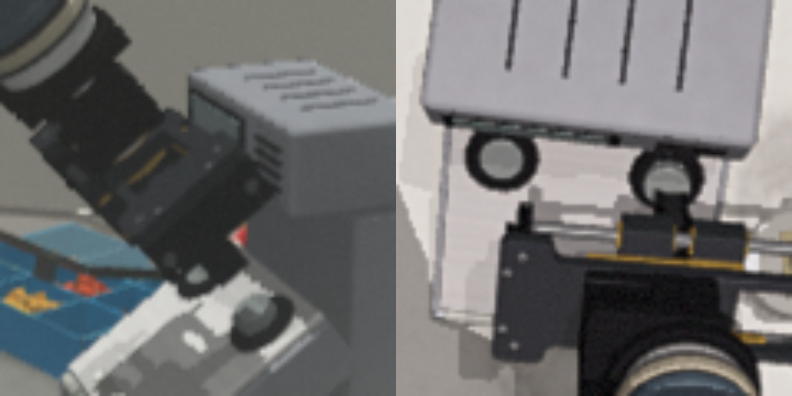

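The left pin is now flush with its collar at (502,157) in the right half, and the tip lines up with the right pin at (668,180). I press that one next.

Emit:
jog_arm(
  series=[1, 0, 0, 1.2, 0, 1, 0, 0, 1.0, 0, 1, 0, 0, 0.4, 0, 1, 0, 0, 0.4, 0, 1, 0, 0, 0.4, 0, 1, 0, 0, 0.4, 0, 1, 0, 0, 0.2, 0, 1, 0, 0, 0, 0],
)

```text
clock: 15.8
ee_pos: [0.4999, -0.4495, 0.1388]
ee_rot: [0.948, -0.043, 0.315, -0.008]
contact_force: [-1.9, 0.6, 2.1]
finger_gap: 0.0004
grip_force: 1.2
```

```bash
python3 -c "
from h import *
o,M=st(); print((M.T@(o['ee_pos']))[2])"
```

```text
15.8 [-1.143  0.661  1.74   0.996  0.698 -0.258] [ 0.4999 -0.4495  0.1388] x [ 0.798 -0.086  0.597] y [-0.076 -0.996 -0.042] z [ 0.598 -0.012 -0.801] tilt 36.74 head -1.2 [-1.9  0.6  2.1]
0.19317593009802067
```

Emit:
jog_arm(
  series=[1, 0, 0, 0.2, 0, 1, 0, 0, 0.2, 0, 1, 0, 0, 0.2, 0, 1, 0, 0, 0, 0],
)

```text
clock: 16.2
ee_pos: [0.5012, -0.4497, 0.1372]
ee_rot: [0.948, -0.042, 0.315, -0.007]
contact_force: [-24.2, 7.5, 26.3]
finger_gap: 0.0004
grip_force: 18.1
```

In the cover's normal, both presses ended about 6 mm above the face contact, which is the home position. I retract and check.

Emit:
jog_arm(
  series=[1, 0, 0, -2, 0, 1, 0, 0, -5, 0, 1, 0, 0, -5, 0, 1, 0, 0, -5, 0, 1, -2, 0, -4, 0, 1, 0, 0, 0, 0],
)

```text
clock: 16.8
ee_pos: [0.3596, -0.4486, 0.2941]
ee_rot: [0.948, -0.044, 0.316, -0.003]
contact_force: [1.0, -0.3, -0.2]
finger_gap: 0.0006
grip_force: 0.0
```

```bash
python3 -c "
from h import *
st()
for n in ['side','top']:
    s=manip.capture(n)
    x0,y0=(300,120) if n=='side' else (270,150)
    a=cv2.resize(s['img'][y0:y0+100,x0:x0+100,::-1],None,fx=4,fy=4)
    b=a if n=='side' else np.hstack([b,a])
cv2.imwrite('pics/p7.png',b)"
```

```text
16.8 [-1.408  0.333  1.789  0.76   1.022 -0.156] [ 0.3596 -0.4486  0.2941] x [ 0.796 -0.085  0.599] y [-0.082 -0.996 -0.033] z [ 0.599 -0.023 -0.8  ] tilt 36.85 head -2.2 [ 1.  -0.3 -0.2]
```

View pics/p7.png

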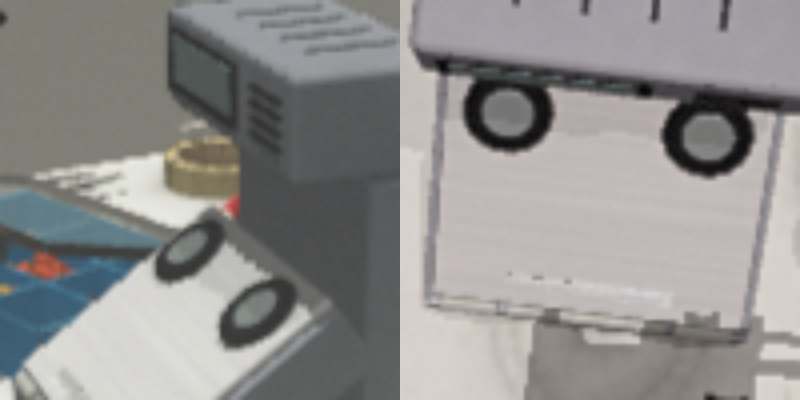

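Both pins are flush in their collars, at (190,250) and (258,312) in the left half, the cover is shut and the arm is clear. I hand the job in.

```bash
python3 -c "
from cell import manip
print(manip.finish_job())"
```

```text
the job is handed in; nothing more can be done
None
```

The cover was shut first with both pins up, both pins were then pressed flush, the tin and bottle were not touched, and the job was handed in at about 17 s; no verdict was returned.

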